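Sweep the specimen discs through the gate

ROBOT

A 6-joint arm with a two-finger parallel gripper is mounted at the origin on the work surface. World frame = base frame: x ahead of the robot, y to its left, z up, the work surface at z = 0. Lengths are in m, angles in rad, forces in N, time in s.
With the tool pointing down it reaches from about 0.35 to 0.775 m from the base axis. Payload 5.5 kg.
Tool frame: the origin (TCP) lies at the very end of the fingers, on their centre line; the grasp point (between the pads) lies env.grasp_offset behind it (env.grasp_offset is the distance from the TCP to the grasp point, in m); x points along the fingers, y is the direction in which the jaws open and shut, and the axes are right-handed (so a half turn about x gives the same grasp; the last joint's range is limited). The gripper opens to 85 mm and grips with 20 to 120 N. Pads are 22 mm wide; open, the fingers measure 114 mm over their backs; the gripper's body (76 mm by 85 mm) begins 54 mm behind the grasp point. The pads swing forward as they close: fully open they stand 13 mm farther back than shut.
Start: joints at [-1.465, 0.313, 0.046, 1.304, 0, 1.431], TCP at [0.14, -0.558, 0.231] pointing down, gripper open.
Joint ranges: [-2.76, 2.76], [-0.86, 1.69], [-1.03, 1.26], [-2.2, 2.34], [-1.47, 1.5], [-3.14, 3.14]. Speed limits (rad/s): [2.57, 2.57, 3.14, 3.14, 3.14, 3.14].

INTERFACE

Orientations are given as a unit quaternion [w, x, y, z].
In Python, from workcell import get_state, viewer, job, env gives the robot as it stands.
- The arm moves only by the tool send_rows, never from a script. Its argument "plan" is a list of rows, each a list of 6 numbers: the shift along the tool's x, y, z in mm, then the turn, a rotation vector about the tool's x, y, z in degrees. A call has exactly 10 rows; each row is the pose to reach, as a shift and turn from the pose commanded when the call began, along the tool's axes at that moment; what a row does not reach only later rows make up. A row lasts 1/8 s, in which the tool goes at most 62.5 mm and 10.7 degrees, less where a joint would pass 70% of its speed; a pose out of reach is approached as far as the arm can. A call with a gripper value outside its range is refused whole. "claw" is the finger opening in mm, from 0 to 85.4, set as the call begins (left out, the last holds). The fingers move at their own pace and stop on an object; "newtons" is the grip in N (left out, the last holds). Time passes only in rows, so rows that repeat a pose let the fingers close, or fill a call up. It gives the time, the measured TCP pose, the force and the opening at its end, in the units of the state.
- get_state(): the state, without advancing time (a new reading comes with each control period).
- viewer.read_camera(name): name is "side" or "top" or "wrist"; returns a dict with "frame" (400x640x3 uint8, blue, green, red), "mtx" (3x3 intrinsics, pixels), "rvec" (rotation vector, rad) and "tvec" (3), from world to camera coordinates, as OpenCV has them. Camera axes: x right, y down, z forward; pixel columns grow to the right and rows downward; lengths in m; the calibration is good to about 2 mm. A picture is of the moment at which its call begins. There is no depth.
- job.hand_in(): hands the job in, once; it reports no verdict.
The state is a dict: "clock": time; "joint_pos": joint angles; "qvel": joint speeds; "tau": joint torques, N m; "tcp_pos": TCP position; "orientation": TCP orientation; "wrist_force": force on the tool from outside, world axes, zero at the start; "ft_torque": the same for the moment, N m; "finger_gap": finger opening in m.
Only numpy, scipy, OpenCV 4.12 (cv2) and the standard library are available. Lean on these libraries where they do the work, as an engineer would, in place of code of your own. Each camera call takes 0.05 s, during which the arm holds its last target.

TASK

Tidy the microscope stand: with the fingertips, push the three green specimen discs across the sorting tray and through its narrow gate so that each drops into the slot behind it. Send them one at a time, letting no disc into the gate until the one before has dropped, and slide them only: never lift a disc. Leave the stone, the amber jar and the blue lens head where they stand.

Things in the scene. Friction and masses are not known exactly. Their poses are not given: they have to be found in the camera images.
- tray: Fixed sorting tray, at another place and angle each time. Origin on the table under the middle of its gate's mouth; x = direction of travel through the gate, z up. Flat white deck 55 mm above the table, x = -175 to 0 mm, y = -125 to 125 mm; the blue walls round it are 6 mm thick and rise 14 mm above the deck. The gate is in the middle of the +x wall.
- gate (a point): Middle of the gate's mouth, at deck level; axes as the tray's. The gate is a level lane 48 mm wide and 30 mm long (x = 0 to 30 mm) between blue cheeks 14 mm high; at x = 30 mm it ends in a sharp edge over the slot. Two 45-degree guides, 14 mm high and 5 mm thick, flare back from the mouth's corners to about x = -25, y = +-51 mm.
- slot (a point): Middle of the black floor of the slot, an open pit behind the gate: inside 70 mm along the tray's x (30 to 100 mm past the mouth) by 94 mm across, floor 50 mm below the deck; its other three sides rise 14 mm above the deck. Axes as the tray's.
- disc_a_mid (a point): Centre of an encapsulated specimen: a flat green disc, 34 mm across, 12 mm thick, 15 to 30 g, with a white top face and a copper-coloured spot. It lies flat, loose, on the deck (this point 6 mm above it) and slides when pushed.
- disc_a: The same disc (copper spot); origin at the centre of its underside, z along its axis.
- disc_b_mid (a point): Centre of an encapsulated specimen: a flat green disc, 34 mm across, 12 mm thick, 15 to 30 g, with a white top face and a steel-coloured spot. It lies flat, loose, on the deck (this point 6 mm above it) and slides when pushed.
- disc_b: The same disc (steel spot); origin at the centre of its underside, z along its axis.
- disc_c_mid (a point): Centre of an encapsulated specimen: a flat green disc, 34 mm across, 12 mm thick, 15 to 30 g, with a white top face and a brass-coloured spot. It lies flat, loose, on the deck (this point 6 mm above it) and slides when pushed.
- disc_c: The same disc (brass spot); origin at the centre of its underside, z along its axis.
- mineral: Rough reddish-brown stone standing on the deck in one front corner of the tray, beside a guide; 32 mm across, 30 mm high, loose; origin at the centre of its underside. Leave it alone.
- vial: Small amber glass jar with a white cap standing on the deck in the other front corner; 26 mm across, 45 mm high, loose; origin at the centre of its underside. Leave it alone.
- lens: Blue round hand-microscope head standing on the table to the left of the tray (its +y side), 45 to 95 mm clear; 48 mm across, 34 mm high, loose; origin at the centre of its underside. Leave it alone.
Things that resemble listed ones, but are neither listed nor needed, are in the scene too. What is shaped like the disc_a but pink is not meant.

How it is judged:
By the outcome, as a careful person would: the job done as asked, in the order asked, and still so for the second after the job is handed in, with the robot touching nothing.
It also fails if it takes over 61 s, if anything falls off the work surface, if the arm or the gripper's body presses on something with over 40 N, if the wrist force passes 120 N, or if a joint passes its speed limit or range.

## Working session

There is one attempt and no reset: what is moved stays moved. The work goes in short steps, Python scripts to look and compute and a tool call to move; the robot and the scene stay as the last step left them, time stands still between calls to the robot, and variables do not carry over. Pictures are saved under pics/ and viewed, and the job is handed in when it is done.

Besides the shell and the picture viewer there is one more tool, called after ">>>" as name([rows], argument=value, ...), one row to a line, values as JSON. send_rows: Moves the arm, as the interface text tells. Its arguments: {"type":"object","properties":{"plan":{"type":"array"},"claw":{"type":"number"},"newtons":{"type":"number"}},"required":["plan"]}

```bash
ls; mkdir -p pics; python3 - <<'E'
from workcell import get_state, viewer, job, env
import cv2,numpy as np
s=get_state();print(s, env.grasp_offset)
for n in ["top","side","wrist"]:
    d=viewer.read_camera(n);cv2.imwrite(f"pics/{n}0.png",d["frame"]);np.savez(f"{n}0.npz",**d)
    print(n,d["mtx"].tolist(),d["rvec"],d["tvec"])
E
```

```text
pics
{'clock': 0.0, 'joint_pos': array([-1.46457871e+00,  3.14021900e-01,  4.49763649e-02,  1.30359745e+00,
       -9.39456530e-08,  1.43117295e+00]), 'qvel': array([ 6.77241135e-06,  7.10122354e-05,  3.48614820e-04, -7.40191764e-04,
        7.22542798e-04,  8.29415280e-04]), 'tau': array([ 7.50250947e-04, -4.80623889e+01,  2.98534960e+01,  1.92341645e-02,
       -2.21747096e-04, -7.65919914e-07]), 'tcp_pos': array([ 0.13986183, -0.55720371,  0.23039557]), 'orientation': array([ 0.08604636,  0.70178208,  0.08735197, -0.70176034]), 'wrist_force': array([-0.13026858,  0.17559212, -0.43860057]), 'ft_torque': array([-0.0474381 , -0.00680673,  0.03608835]), 'finger_gap': 0.08514032703750432} 0.0187
top [[505.619240691805, 0.0, 320.49249687295196], [0.0, 505.619240691805, 201.35976420683778], [0.0, 0.0, 1.0]] [ 2.1017838  -2.14966039  0.20105463] [0.05918287 0.57007632 0.88502713]
side [[437.317641446809, 0.0, 313.4459480102567], [0.0, 437.317641446809, 205.5560793161693], [0.0, 0.0, 1.0]] [ 2.27755361 -0.96490233  0.3317575 ] [-0.37341909  0.39159224  0.51448535]
wrist [[345.37543207549317, 0.0, 318.9105630464867], [0.0, 345.37543207549317, 202.66674692335013], [0.0, 0.0, 1.0]] [-2.29999083  1.79347693  0.24793774] [-0.57505341 -0.03419812  0.37940465]
```

View pics/top0.png

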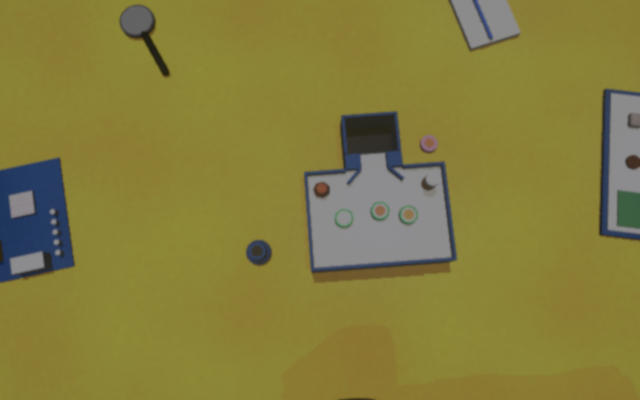

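View pics/side0.png

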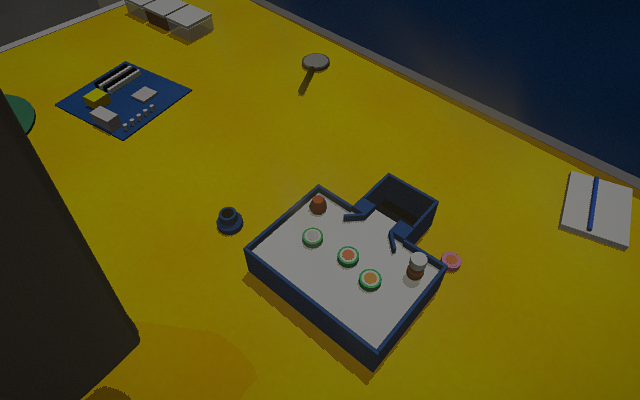

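View pics/wrist0.png

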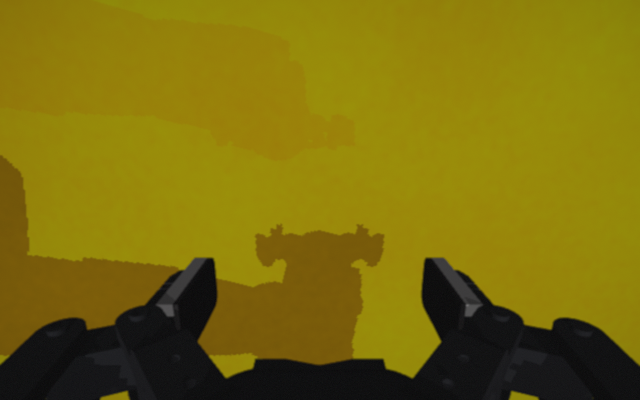

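The top view shows the tray at about (305–455, 113–270), with the gate at about (373,165). The discs are at (344,218), (380,211) and (408,215), all green-rimmed with different spots. A pink disc lies outside at (429,144) and is not meant. The stone is at (321,189), the jar at (430,183) and the lens at (259,252). I'll enlarge a crop to check.

```bash
python3 - <<'E'
import cv2
f=cv2.imread("pics/top0.png")[100:280,295:465]
g=cv2.resize(f,None,fx=3.3,fy=3.3,interpolation=cv2.INTER_CUBIC)
cv2.imwrite("pics/top0c.png",cv2.convertScaleAbs(g,alpha=1.5))
f=cv2.imread("pics/side0.png")[165:375,235:475]
cv2.imwrite("pics/side0c.png",cv2.convertScaleAbs(cv2.resize(f,None,fx=2.8,fy=2.8,interpolation=cv2.INTER_CUBIC),alpha=1.5))
E
```

```text
(no output)
```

View pics/top0c.png

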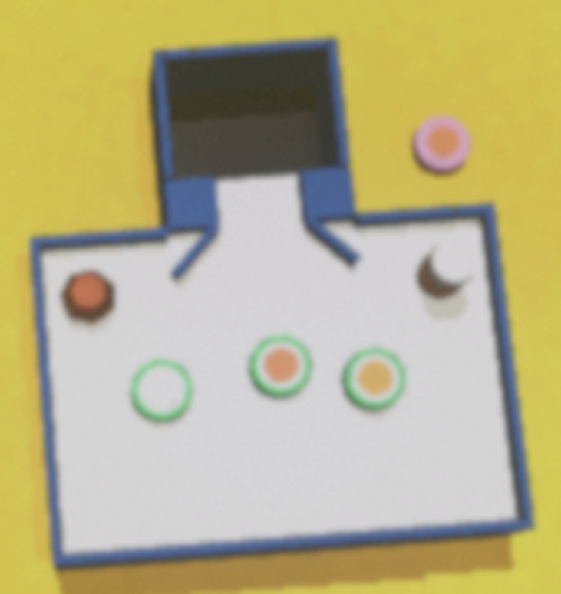

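View pics/side0c.png

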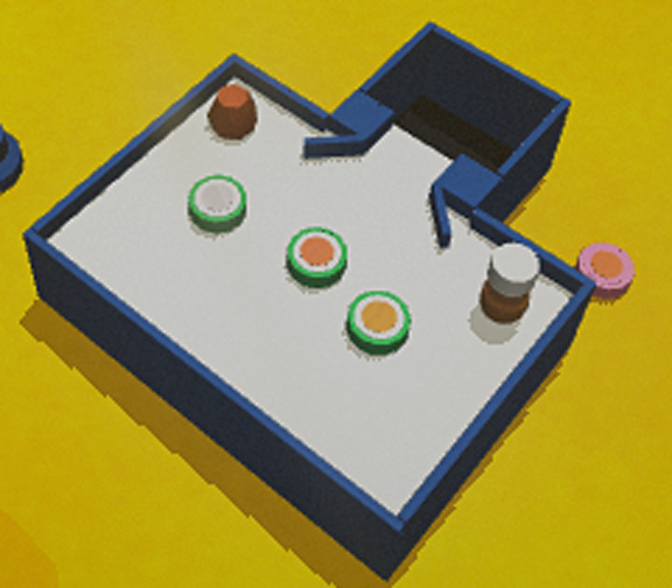

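```bash
cat > h.py <<'E'
import numpy as np,cv2
from scipy.optimize import least_squares
def ray(d,uv,z):
    R=cv2.Rodrigues(d["rvec"])[0];t=np.ravel(d["tvec"])
    v=R.T@np.linalg.inv(d["mtx"])@np.array([*uv,1.]);c=-R.T@t
    return c+v*(z-c[2])/v[2]
def proj(d,P): return cv2.projectPoints(np.array(P,float).reshape(-1,3),d["rvec"],d["tvec"],d["mtx"],None)[0].reshape(-1,2)
def T(p,q,z=None):
    c,s=np.cos(p[2]),np.sin(p[2]);q=np.atleast_2d(q)
    r=np.c_[p[0]+c*q[:,0]-s*q[:,1],p[1]+s*q[:,0]+c*q[:,1]]
    return r if z is None else np.c_[r,np.full(len(r),z)]
def Ti(p,w):
    c,s=np.cos(p[2]),np.sin(p[2]);d=np.atleast_2d(w)[:,:2]-p[:2]
    return np.c_[c*d[:,0]+s*d[:,1],-s*d[:,0]+c*d[:,1]]
E
python3 - <<'E'
from h import *
top=dict(np.load("top0.npz"));side=dict(np.load("side0.npz"))
ft=lambda c:(np.array(c)+.5)/3.3-.5+[295,100]
fs=lambda c:(np.array(c)+.5)/2.8-.5+[235,165]
M=[(-181,131),(-181,-131),(6,-131),(6,131),(106,53),(106,-53)]
M=np.array(M)/1000
tu=ft([(55,566),(531,527),(492,206),(32,238),(153,51),(336,40)])
su=fs([(25,235),(398,530),(592,287),(234,55),(430,23),(569,101)])
for use in ("t","s","ts"):
    def res(p):
        W=T(p,M,.069);r=[]
        if "t" in use:r.append((proj(top,W)-tu).ravel())
        if "s" in use:r.append((proj(side,W)-su).ravel())
        return np.concatenate(r)
    o=least_squares(res,[.5,-.1,0]) 
    print(use,o.x,np.degrees(o.x[2]),np.round(o.fun,1))
p=o.x;np.save("p.npy",p)
for n,a,b,z in [("a",(281,364),(317,252),.067),("b",(161,388),(217,198),.067),("c",(375,377),(379,317),.067),("stone",(88,293),(233,95),.085),("jarcap",(450,268),(514,256),.1)]:
    w=ray(top,ft(a),z);w2=ray(side,fs(b),z);print(n,w.round(4),w2.round(4),"tray",(Ti(p,w)*1000).round(1),(Ti(p,w2)*1000).round(1))
print("base in tray",Ti(p,[0,0]),np.hypot(*p[:2]))
w=ray(top,(259,252),.034);print("lens",w,Ti(p,w))
E
```

```text
t [ 0.6282793  -0.05406345  0.05278451] 3.0243294805120553 [-0.9  1.1  1.4  1.7  0.6 -2.2 -1.2 -1.5 -0.2  0.6  0.4 -0. ]
s [ 0.62803189 -0.05474321  0.05243388] 3.0042399410613316 [-2.4 -0.1 -0.8  2.2  2.7 -2.5  0.6 -1.8 -0.8 -0.5  0.7  0.6]
ts [ 0.62818142 -0.05442611  0.05263799] 3.015934726688866 [-0.7  1.1  1.6  1.8  0.8 -2.1 -1.  -1.5  0.   0.7  0.6  0.  -2.4 -0.3
 -0.9  1.9  2.6 -2.7  0.5 -1.9 -0.9 -0.6  0.6  0.5]
a [ 0.5503 -0.0612  0.067 ] [ 0.5492 -0.0617  0.067 ] tray [[-78.1  -2.7]] [[-79.2  -3.1]]
b [0.5384 0.0054 0.067 ] [0.5371 0.0046 0.067 ] tray [[-86.5  64.5]] [[-87.8  63.8]]
c [ 0.5419 -0.1127  0.067 ] [ 0.5411 -0.1131  0.067 ] tray [[-89.3 -53.6]] [[-90.1 -54. ]]
stone [0.5889 0.0445 0.085 ] [0.589  0.0417 0.085 ] tray [[-34.1 100.8]] [[-34.1  98. ]]
jarcap [ 0.595  -0.1503  0.1   ] [ 0.6011 -0.1509  0.1   ] tray [[-38.1 -94. ]] [[-32.1 -94.9]]
base in tray [[-0.62444779  0.08740167]] 0.6305347674776768
lens [0.48166725 0.1626115  0.034     ] [[-0.13489209  0.22444566]]
```

```bash
cat > plan.py <<'E'
from h import *
import json
from scipy.spatial.transform import Rotation as Ro
p=np.load("p.npy")
OFF=28.0 # tcp behind disc centre (17 + half pad 11)
def cmd():
    try: d=json.load(open("cmd.json"));return np.array(d["t"]),Ro.from_quat(d["q"])
    except FileNotFoundError: return np.array([.14,-.558,.231]),None
SGN=1
def pose(x,y,h,z):
    """tray mm, heading deg (tray), z mm -> world tcp pose; tool x down, heading = SGN*tool z"""
    w=T(p,[x/1000,y/1000])[0];a=np.radians(h)+p[2]
    hd=np.array([np.cos(a),np.sin(a),0])*SGN;X=np.array([0,0,-1.]);Y=np.cross(hd,X)
    return np.r_[w,z/1000],Ro.from_matrix(np.c_[X,Y,hd])
def rows(wps,save=True):
    t0,R0=cmd()
    if R0 is None:
        from workcell import get_state
        q=get_state()["orientation"];R0=Ro.from_quat(q[[1,2,3,0]])
    out=[]
    for w in wps:
        t,R=pose(*w)
        d=R0.inv().apply(t-t0)*1000;r=np.degrees((R0.inv()*R).as_rotvec())
        out.append([round(v*2)/2 for v in d]+[round(v*2)/2 for v in r])
    o=out[-1];t1=t0+R0.apply(np.array(o[:3])/1000);R1=R0*Ro.from_rotvec(np.radians(o[3:]))
    if save: json.dump(dict(t=t1.tolist(),q=R1.as_quat().tolist()),open("cmd.json","w"))
    assert len(out)==10
    print(json.dumps(out)); return out
def lin(a,b,n): return [tuple(np.array(a)+(np.array(b)-np.array(a))*k/n) for k in range(1,n+1)]
E
python3 - <<'E'
from plan import *
from workcell import get_state
s=get_state();q=s["orientation"];R=Ro.from_quat(q[[1,2,3,0]]).as_matrix();print(R.round(3))
M=np.array([(-178,128),(-178,-128),(3,-128),(3,128),(106,53),(106,-53)])/1000
top=dict(np.load("top0.npz"));side=dict(np.load("side0.npz"))
ft=lambda c:(np.array(c)+.5)/3.3-.5+[295,100]
fs=lambda c:(np.array(c)+.5)/2.8-.5+[235,165]
tu=ft([(55,566),(531,527),(492,206),(32,238),(153,51),(336,40)])
su=fs([(25,235),(398,530),(592,287),(234,55),(430,23),(569,101)])
o=least_squares(lambda q:np.r_[(proj(top,T(q,M,.069))-tu).ravel(),(proj(side,T(q,M,.069))-su).ravel()],p)
print(o.x,o.fun.round(1))
# gate overlay check
f=cv2.imread("pics/top0.png");g=cv2.resize(f[100:280,295:465],None,fx=3.3,fy=3.3,interpolation=cv2.INTER_CUBIC);g=cv2.convertScaleAbs(g,alpha=1.5)
def dr(pts,z,c):
    u=(proj(top,T(p,np.array(pts)/1000,z))-[295,100]+.5)*3.3-.5
    cv2.polylines(g,[u.round().astype(int)],False,c,1)
dr([(30,24),(0,24),(-25,51)],.069,(0,0,255));dr([(30,-24),(0,-24),(-25,-51)],.069,(0,0,255));dr([(30,-24),(30,24)],.055,(255,0,255))
dr([(0,125),(-175,125),(-175,-125),(0,-125),(0,125)],.055,(0,0,0))
cv2.imwrite("pics/ov.png",g)
E
```

```text
[[-0.     0.243 -0.97 ]
 [ 0.001 -0.97  -0.243]
 [-1.    -0.001 -0.   ]]
[ 0.62766868 -0.05487605  0.05376282] [ 1.2 -0.4  0.   0.4 -0.4 -0.2  1.   0.3  0.2  1.   0.8  0.2  0.2  0.
 -1.2 -0.7 -0.  -2.2  0.6  0.2 -0.9 -0.4  0.6  0.7]
```

View pics/ov.png

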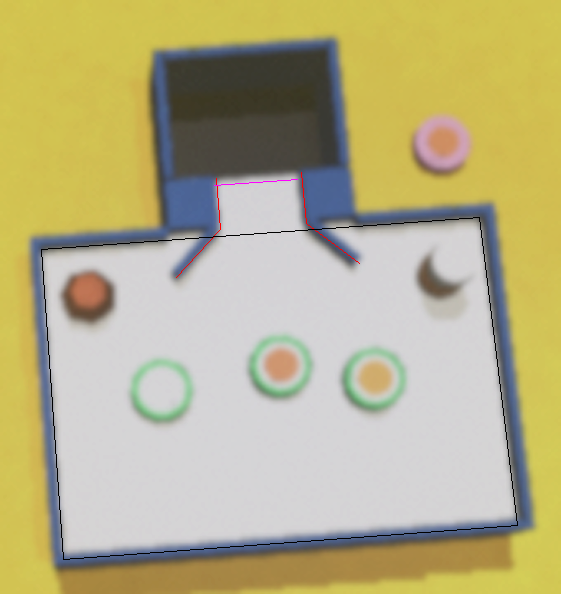

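```bash
python3 - <<'E'
from plan import *
import plan
t0,_=cmd()
from workcell import get_state
q=get_state()["orientation"];R0=Ro.from_quat(q[[1,2,3,0]])
# start in tray coords
a=(Ti(p,t0)*1000)[0]; h0=np.degrees(np.arctan2(*(R0.as_matrix()[[1,0],2])))-np.degrees(p[2]); print(a,h0)
end=(-120,-3,0,110)
h0=(h0+180)%360-180
W=lin((*a,h0,231),end,18)+[end,end]
print(np.round(W[0]),np.round(W[9]))
R=rows(W[:10]); rows(W[10:])
E
```

```text
[-514.00013406 -477.19138152] -168.9333320496406
[-492. -451. -160.  224.] [-295. -214.  -75.  164.]
[[7.0, -21.5, -26.5, -9.5, 0.0, 0.0], [13.5, -43.5, -53.0, -19.0, 0.0, 0.0], [20.5, -65.0, -79.5, -28.0, 0.0, 0.0], [27.0, -86.5, -106.0, -37.5, 0.0, 0.0], [34.0, -108.0, -132.5, -47.0, 0.0, 0.0], [40.5, -130.0, -159.0, -56.5, 0.0, 0.0], [47.5, -151.5, -186.0, -65.5, 0.0, 0.0], [54.0, -173.0, -212.5, -75.0, 0.0, 0.0], [61.0, -195.0, -239.0, -84.5, 0.0, 0.0], [67.5, -216.5, -265.5, -94.0, 0.0, 0.0]]
[[7.0, 28.0, -19.5, -9.0, 0.0, 0.0], [13.5, 56.0, -39.5, -18.5, 0.0, 0.0], [20.5, 84.0, -59.0, -28.0, 0.0, 0.0], [27.0, 112.0, -79.0, -37.5, 0.0, 0.0], [34.0, 140.0, -98.5, -47.0, 0.0, 0.0], [40.5, 168.0, -118.5, -56.0, 0.0, 0.0], [47.5, 195.5, -138.0, -65.5, 0.0, 0.0], [54.0, 223.5, -158.0, -75.0, 0.0, 0.0], [54.0, 223.5, -158.0, -75.0, 0.0, 0.0], [54.0, 223.5, -158.0, -75.0, 0.0, 0.0]]
```

>>> send_rows([
  [7.0,-21.5,-26.5,-9.5,0.0,0.0],
  [13.5,-43.5,-53.0,-19.0,0.0,0.0],
  [20.5,-65.0,-79.5,-28.0,0.0,0.0],
  [27.0,-86.5,-106.0,-37.5,0.0,0.0],
  [34.0,-108.0,-132.5,-47.0,0.0,0.0],
  [40.5,-130.0,-159.0,-56.5,0.0,0.0],
  [47.5,-151.5,-186.0,-65.5,0.0,0.0],
  [54.0,-173.0,-212.5,-75.0,0.0,0.0],
  [61.0,-195.0,-239.0,-84.5,0.0,0.0],
  [67.5,-216.5,-265.5,-94.0,0.0,0.0],
], claw=10, newtons=40)

```text
clock: 1.4
tcp_pos: [0.3451, -0.282, 0.1634]
orientation: [0.573, 0.414, 0.574, -0.414]
wrist_force: [-0.1, -0.3, 0.9]
finger_gap: 0.0103
```

>>> send_rows([
  [7.0,28.0,-19.5,-9.0,0.0,0.0],
  [13.5,56.0,-39.5,-18.5,0.0,0.0],
  [20.5,84.0,-59.0,-28.0,0.0,0.0],
  [27.0,112.0,-79.0,-37.5,0.0,0.0],
  [34.0,140.0,-98.5,-47.0,0.0,0.0],
  [40.5,168.0,-118.5,-56.0,0.0,0.0],
  [47.5,195.5,-138.0,-65.5,0.0,0.0],
  [54.0,223.5,-158.0,-75.0,0.0,0.0],
  [54.0,223.5,-158.0,-75.0,0.0,0.0],
  [54.0,223.5,-158.0,-75.0,0.0,0.0],
])

```text
clock: 2.65
tcp_pos: [0.5077, -0.0636, 0.1095]
orientation: [0.706, -0.019, 0.707, 0.019]
wrist_force: [-0.3, 0.1, 0.5]
finger_gap: 0.01
```

```bash
python3 - <<'E'
from plan import *
from workcell import get_state,viewer
s=get_state();print((Ti(p,s["tcp_pos"])*1000).round(1),cmd()[0])
d=viewer.read_camera("wrist");np.savez("wrist1.npz",**d)
e=viewer.read_camera("side");
cv2.imwrite("pics/w1.png",np.hstack([cv2.convertScaleAbs(d["frame"],alpha=1.5)]))
cv2.imwrite("pics/s1.png",cv2.convertScaleAbs(cv2.resize(e["frame"][100:375,200:500],None,fx=2,fy=2,interpolation=cv2.INTER_CUBIC),alpha=1.5))
E
```

```text
[[-120.8   -2.8]] [ 0.50824915 -0.06367351  0.11012847]
```

View pics/w1.png

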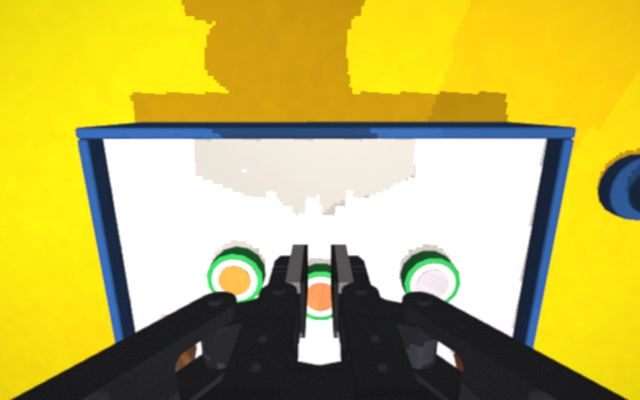

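View pics/s1.png

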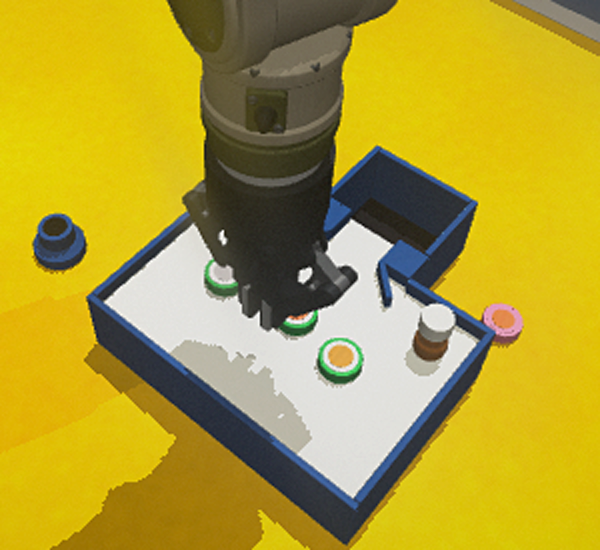

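```bash
python3 - <<'E'
from plan import *
rows(lin((-120,-3,0,110),(-122,-3,0,59),4)+lin((-122,-3,0,59),(-70,-1.5,0,59),6))
rows(lin((-70,-1.5,0,59),(20,0,0,59),10))
E
```

```text
[[13.0, 0.0, 0.0, 0.0, 0.0, 0.0], [25.5, 0.0, -0.5, 0.0, 0.0, 0.0], [38.5, 0.0, -1.0, 0.0, 0.0, 0.0], [51.0, 0.0, -1.5, 0.0, 0.0, 0.0], [51.0, 0.0, 7.0, 0.0, 0.0, 0.0], [51.0, 0.5, 15.5, 0.0, 0.0, 0.0], [51.0, 0.5, 24.5, 0.0, 0.0, 0.0], [51.0, 1.0, 33.0, 0.0, 0.0, 0.0], [51.0, 1.0, 41.5, 0.0, 0.0, 0.0], [51.0, 1.5, 50.5, 0.0, 0.0, 0.0]]
[[0.0, 0.0, 9.0, 0.0, 0.0, 0.0], [0.0, 0.0, 18.0, 0.0, 0.0, 0.0], [0.0, 0.0, 27.0, 0.0, 0.0, 0.0], [0.0, 0.5, 36.0, 0.0, 0.0, 0.0], [0.0, 0.5, 45.0, 0.0, 0.0, 0.0], [0.0, 0.5, 54.0, 0.0, 0.0, 0.0], [0.0, 1.0, 63.0, 0.0, 0.0, 0.0], [0.0, 1.0, 72.0, 0.0, 0.0, 0.0], [0.0, 1.0, 81.0, 0.0, 0.0, 0.0], [0.0, 1.0, 90.0, 0.0, 0.0, 0.0]]
```

>>> send_rows([
  [13.0,0.0,0.0,0.0,0.0,0.0],
  [25.5,0.0,-0.5,0.0,0.0,0.0],
  [38.5,0.0,-1.0,0.0,0.0,0.0],
  [51.0,0.0,-1.5,0.0,0.0,0.0],
  [51.0,0.0,7.0,0.0,0.0,0.0],
  [51.0,0.5,15.5,0.0,0.0,0.0],
  [51.0,0.5,24.5,0.0,0.0,0.0],
  [51.0,1.0,33.0,0.0,0.0,0.0],
  [51.0,1.0,41.5,0.0,0.0,0.0],
  [51.0,1.5,50.5,0.0,0.0,0.0],
])

```text
clock: 4.0
tcp_pos: [0.5591, -0.0593, 0.0589]
orientation: [0.707, -0.019, 0.707, 0.019]
wrist_force: [-0.4, -0.7, 0.3]
finger_gap: 0.0097
```

```bash
python3 - <<'E'
from plan import *
from workcell import get_state,viewer
s=get_state();print((Ti(p,s["tcp_pos"])*1000).round(1),s["tcp_pos"][2],s["wrist_force"])
d=viewer.read_camera("wrist");e=viewer.read_camera("side")
a=cv2.resize(d["frame"][150:400,170:470],None,fx=1.3,fy=1.3);b=cv2.resize(e["frame"][150:400,230:480],None,fx=1.3,fy=1.3)
cv2.imwrite("pics/p1.png",cv2.convertScaleAbs(np.hstack([a,b]),alpha=1.5))
E
```

```text
[[-69.2  -1.3]] 0.05885714170330619 [-0.44434257 -0.69534298  0.32769713]
```

View pics/p1.png

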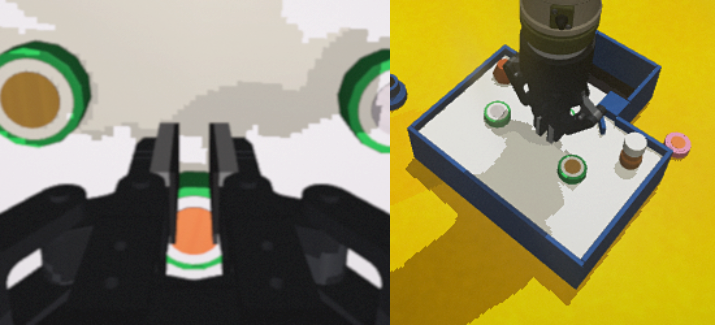

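Disc a (left panel, spot at (193,230)) is centred between the two fingertips and being pushed. The other discs have not moved. I'll continue through the gate.

>>> send_rows([
  [0.0,0.0,9.0,0.0,0.0,0.0],
  [0.0,0.0,18.0,0.0,0.0,0.0],
  [0.0,0.0,27.0,0.0,0.0,0.0],
  [0.0,0.5,36.0,0.0,0.0,0.0],
  [0.0,0.5,45.0,0.0,0.0,0.0],
  [0.0,0.5,54.0,0.0,0.0,0.0],
  [0.0,1.0,63.0,0.0,0.0,0.0],
  [0.0,1.0,72.0,0.0,0.0,0.0],
  [0.0,1.0,81.0,0.0,0.0,0.0],
  [0.0,1.0,90.0,0.0,0.0,0.0],
])

```text
clock: 5.35
tcp_pos: [0.649, -0.0535, 0.0588]
orientation: [0.707, -0.019, 0.707, 0.019]
wrist_force: [0.8, -0.6, 0.3]
finger_gap: 0.0099
```

```bash
cat > snap.py <<'E'
from plan import *
import sys
from workcell import get_state,viewer
s=get_state();print((Ti(p,s["tcp_pos"])*1000).round(1),s["tcp_pos"][2],s["wrist_force"],s["clock"])
d=viewer.read_camera("top");e=viewer.read_camera("side")
np.savez("last_top.npz",**d);np.savez("last_side.npz",**e)
a=cv2.resize(d["frame"][100:280,295:465],None,fx=2.3,fy=2.3,interpolation=cv2.INTER_CUBIC);b=cv2.resize(e["frame"][155:375,240:480],None,fx=414/220,fy=414/220,interpolation=cv2.INTER_CUBIC)[:, :400]
h=min(a.shape[0],b.shape[0])
cv2.imwrite(f"pics/{sys.argv[1]}.png",cv2.convertScaleAbs(np.hstack([a[:h],b[:h]]),alpha=1.5))
E
python3 snap.py p2
```

```text
[[20.8 -0.2]] 0.05875358290109926 [ 0.82839378 -0.60751336  0.27650747] 5.35
```

View pics/p2.png

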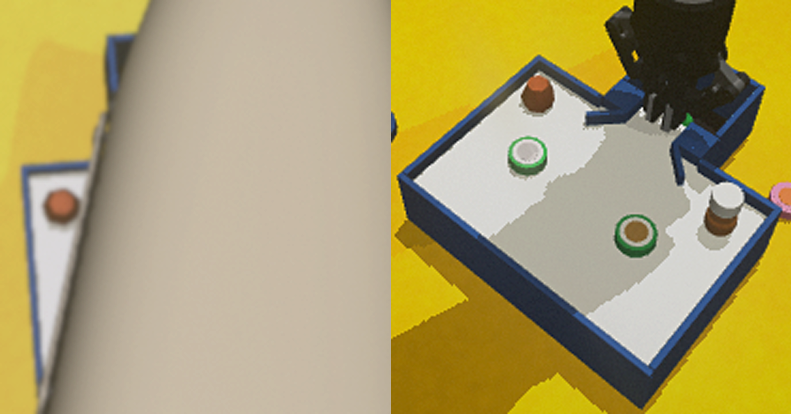

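```bash
python3 - <<'E'
from plan import *
rows([(5,0,0,59),(-15,0,0,75)]+lin((-15,0,0,75),(-105,95,-60,110),7)+[(-105,95,-60,110)])
E
```

```text
[[0.0, 0.0, -15.0, 0.0, 0.0, 0.0], [-16.0, 0.5, -35.0, 0.0, 0.0, 0.0], [-21.0, 14.0, -48.0, 8.5, 0.0, 0.0], [-26.0, 27.5, -61.0, 17.0, 0.0, 0.0], [-31.0, 41.0, -74.0, 26.0, 0.0, 0.0], [-36.0, 54.5, -86.5, 34.5, 0.0, 0.0], [-41.0, 68.0, -99.5, 43.0, 0.0, 0.0], [-46.0, 82.0, -112.5, 51.5, 0.0, 0.0], [-50.5, 95.5, -125.0, 60.0, 0.0, 0.0], [-50.5, 95.5, -125.0, 60.0, 0.0, 0.0]]
```

>>> send_rows([
  [0.0,0.0,-15.0,0.0,0.0,0.0],
  [-16.0,0.5,-35.0,0.0,0.0,0.0],
  [-21.0,14.0,-48.0,8.5,0.0,0.0],
  [-26.0,27.5,-61.0,17.0,0.0,0.0],
  [-31.0,41.0,-74.0,26.0,0.0,0.0],
  [-36.0,54.5,-86.5,34.5,0.0,0.0],
  [-41.0,68.0,-99.5,43.0,0.0,0.0],
  [-46.0,82.0,-112.5,51.5,0.0,0.0],
  [-50.5,95.5,-125.0,60.0,0.0,0.0],
  [-50.5,95.5,-125.0,60.0,0.0,0.0],
])

```text
clock: 6.7
tcp_pos: [0.5177, 0.0357, 0.1097]
orientation: [0.622, 0.336, 0.622, -0.336]
wrist_force: [0.7, -0.6, 0.4]
finger_gap: 0.0103
```

```bash
python3 snap.py p3
```

```text
[[-105.6   95.8]] 0.1097007107396675 [ 0.70695762 -0.6284459   0.4372865 ] 6.7
```

View pics/p3.png

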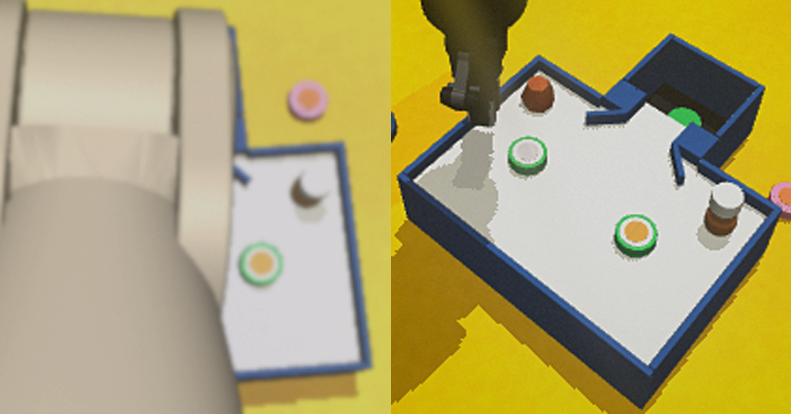

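```bash
python3 - <<'E'
from plan import *
e=dict(np.load("last_side.npz"));f=e["frame"][165:255,340:460]
cv2.imwrite("pics/slot1.png",cv2.convertScaleAbs(cv2.resize(f,None,fx=6,fy=6,interpolation=cv2.INTER_CUBIC),alpha=1.6))
for uv in [(390,215),(398,216),(407,220)]:
  for z in (.017,.03,.04): print(uv,z,(Ti(p,ray(e,uv,z))*1000).round(1))
E
```

```text
(390, 215) 0.017 [[65.7 11.5]]
(390, 215) 0.03 [[56.1  6.7]]
(390, 215) 0.04 [[48.7  3. ]]
(398, 216) 0.017 [[73.2 -0.8]]
(398, 216) 0.03 [[63.5 -5.4]]
(398, 216) 0.04 [[56.  -8.9]]
(407, 220) 0.017 [[ 76.1 -18.3]]
(407, 220) 0.03 [[ 66.3 -22.5]]
(407, 220) 0.04 [[ 58.7 -25.7]]
```

View pics/slot1.png

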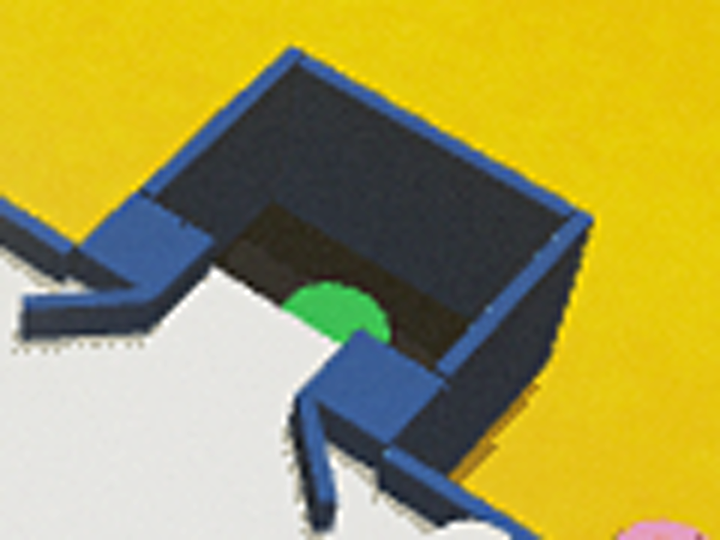

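```bash
cat > bez.py <<'E'
from plan import *
def bez(P0,Q,P3,n,off=28,z=59):
    P0,Q,P3=map(np.array,(P0,Q,P3));o=[]
    for k in range(0,n+1):
        t=k/n;c=(1-t)**2*P0+2*t*(1-t)*Q+t*t*P3;d=2*(1-t)*(Q-P0)+2*t*(P3-Q)
        h=np.arctan2(d[1],d[0]);o.append((c[0]-off*np.cos(h),c[1]-off*np.sin(h),np.degrees(h),z))
    return o
E
python3 - <<'E'
from bez import *
B=bez((-87,64),(-50,0),(-15,0),15);print(np.round(B,1).tolist())
W=lin((-105,95,-60,110),(-105,95,-60,59),4)+B+lin(B[-1],(20,0,0,59),9)+[(20,0,0,59)]
print(len(W))
for i in (0,10,20): rows(W[i:i+10])
E
```

```text
[[-101.0, 88.2, -60.0, 59.0], [-96.8, 79.6, -58.3, 59.0], [-92.6, 71.4, -56.5, 59.0], [-88.6, 63.7, -54.4, 59.0], [-84.6, 56.5, -52.2, 59.0], [-80.7, 49.8, -49.6, 59.0], [-76.9, 43.4, -46.7, 59.0], [-73.2, 37.5, -43.4, 59.0], [-69.6, 31.8, -39.7, 59.0], [-66.1, 26.5, -35.6, 59.0], [-62.6, 21.5, -30.9, 59.0], [-59.0, 16.7, -25.7, 59.0], [-55.4, 12.1, -19.9, 59.0], [-51.6, 7.7, -13.6, 59.0], [-47.5, 3.7, -6.9, 59.0], [-43.0, 0.0, 0.0, 59.0]]
30
[[12.5, 0.0, 0.0, 0.0, 0.0, 0.0], [25.5, 0.0, 0.0, 0.0, 0.0, 0.0], [38.0, 0.0, 0.0, 0.0, 0.0, 0.0], [51.0, 0.0, 0.0, 0.0, 0.0, 0.0], [51.0, 0.0, 8.0, 0.0, 0.0, 0.0], [50.5, -1.0, 17.5, -1.5, 0.0, 0.0], [50.5, -1.5, 26.5, -3.5, 0.0, 0.0], [50.5, -1.5, 35.5, -5.5, 0.0, 0.0], [50.5, -2.0, 43.5, -8.0, 0.0, 0.0], [50.5, -2.0, 51.5, -10.5, 0.0, 0.0]]
[[0.0, -1.0, 7.0, -2.5, 0.0, 0.0], [0.0, -2.0, 14.0, -6.0, 0.0, 0.0], [0.0, -3.0, 20.5, -9.5, 0.0, 0.0], [0.0, -4.0, 27.0, -14.0, 0.0, 0.0], [0.0, -4.5, 33.0, -18.5, 0.0, 0.0], [0.0, -5.0, 39.0, -24.0, 0.0, 0.0], [0.0, -5.0, 45.0, -29.5, 0.0, 0.0], [0.0, -5.0, 51.0, -36.0, 0.0, 0.0], [0.0, -4.5, 56.5, -42.5, 0.0, 0.0], [0.0, -3.5, 62.5, -49.5, 0.0, 0.0]]
[[0.0, 0.0, 7.0, 0.0, 0.0, 0.0], [0.0, 0.0, 14.0, 0.0, 0.0, 0.0], [0.0, 0.0, 21.0, 0.0, 0.0, 0.0], [0.0, 0.0, 28.0, 0.0, 0.0, 0.0], [0.0, 0.0, 35.0, 0.0, 0.0, 0.0], [0.0, 0.0, 42.0, 0.0, 0.0, 0.0], [0.0, 0.0, 49.0, 0.0, 0.0, 0.0], [0.0, 0.0, 56.0, 0.0, 0.0, 0.0], [0.0, 0.0, 63.0, 0.0, 0.0, 0.0], [0.0, 0.0, 63.0, 0.0, 0.0, 0.0]]
```

>>> send_rows([
  [12.5,0.0,0.0,0.0,0.0,0.0],
  [25.5,0.0,0.0,0.0,0.0,0.0],
  [38.0,0.0,0.0,0.0,0.0,0.0],
  [51.0,0.0,0.0,0.0,0.0,0.0],
  [51.0,0.0,8.0,0.0,0.0,0.0],
  [50.5,-1.0,17.5,-1.5,0.0,0.0],
  [50.5,-1.5,26.5,-3.5,0.0,0.0],
  [50.5,-1.5,35.5,-5.5,0.0,0.0],
  [50.5,-2.0,43.5,-8.0,0.0,0.0],
  [50.5,-2.0,51.5,-10.5,0.0,0.0],
])

```text
clock: 8.05
tcp_pos: [0.5456, -0.0101, 0.0591]
orientation: [0.65, 0.278, 0.65, -0.278]
wrist_force: [-0.3, 0.5, -0.4]
finger_gap: 0.0102
```

>>> send_rows([
  [0.0,-1.0,7.0,-2.5,0.0,0.0],
  [0.0,-2.0,14.0,-6.0,0.0,0.0],
  [0.0,-3.0,20.5,-9.5,0.0,0.0],
  [0.0,-4.0,27.0,-14.0,0.0,0.0],
  [0.0,-4.5,33.0,-18.5,0.0,0.0],
  [0.0,-5.0,39.0,-24.0,0.0,0.0],
  [0.0,-5.0,45.0,-29.5,0.0,0.0],
  [0.0,-5.0,51.0,-36.0,0.0,0.0],
  [0.0,-4.5,56.5,-42.5,0.0,0.0],
  [0.0,-3.5,62.5,-49.5,0.0,0.0],
])

```text
clock: 9.3
tcp_pos: [0.586, -0.0577, 0.0591]
orientation: [0.707, -0.021, 0.707, 0.02]
wrist_force: [-0.5, 0.5, 0.8]
finger_gap: 0.0103
```

```bash
python3 snap.py p4; python3 - <<'E'
from workcell import viewer
import cv2
d=viewer.read_camera("wrist");cv2.imwrite("pics/w4.png",cv2.convertScaleAbs(d["frame"][150:400,120:520],alpha=1.5))
E
```

```text
[[-42.3  -1.1]] 0.05909338967216884 [-0.46180928  0.45641301  0.76969136] 9.3
```

View pics/p4.png

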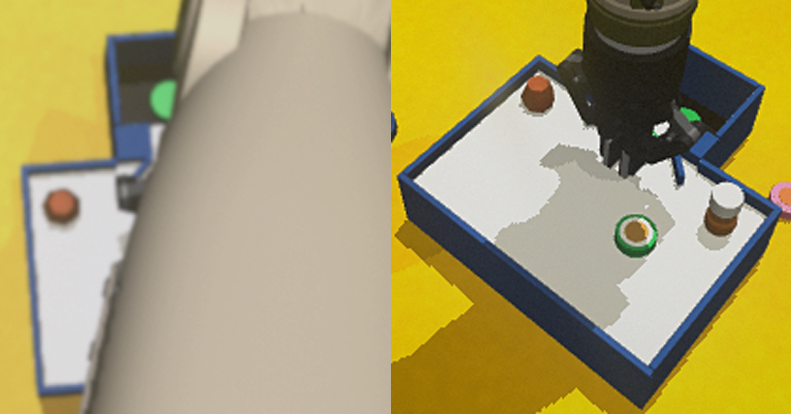

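View pics/w4.png

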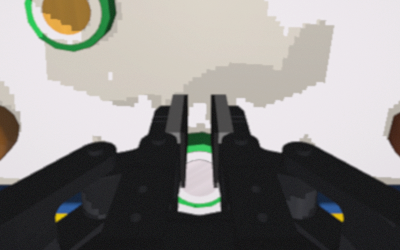

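Disc b (steel spot, wrist crop (201,175)) sits centred in front of the fingertips. Disc a lies on the slot floor (top panel (163,100)), so b can go through.

>>> send_rows([
  [0.0,0.0,7.0,0.0,0.0,0.0],
  [0.0,0.0,14.0,0.0,0.0,0.0],
  [0.0,0.0,21.0,0.0,0.0,0.0],
  [0.0,0.0,28.0,0.0,0.0,0.0],
  [0.0,0.0,35.0,0.0,0.0,0.0],
  [0.0,0.0,42.0,0.0,0.0,0.0],
  [0.0,0.0,49.0,0.0,0.0,0.0],
  [0.0,0.0,56.0,0.0,0.0,0.0],
  [0.0,0.0,63.0,0.0,0.0,0.0],
  [0.0,0.0,63.0,0.0,0.0,0.0],
])

```text
clock: 10.7
tcp_pos: [0.6489, -0.0535, 0.0587]
orientation: [0.707, -0.019, 0.707, 0.019]
wrist_force: [0.1, 0.5, -0.0]
finger_gap: 0.0098
```

```bash
python3 - <<'E'
from plan import *
# c at (-90,-54), heading to Q (-52,0)
h=np.degrees(np.arctan2(54,38));s=(-90-36*np.cos(np.radians(h)),-54-36*np.sin(np.radians(h)));print(h,s)
rows([(5,0,0,59),(-15,0,0,75)]+lin((-15,0,0,75),(*s,h,110),7)+[(*s,h,110)])
E
```

```text
54.86580694308437 (np.float64(-110.71776262228609), np.float64(-83.4410310948276))
[[0.0, 0.0, -15.0, 0.0, 0.0, 0.0], [-16.0, 0.0, -35.0, 0.0, 0.0, 0.0], [-21.0, -11.5, -49.0, -8.0, 0.0, 0.0], [-26.0, -23.5, -62.5, -15.5, 0.0, 0.0], [-31.0, -35.5, -76.5, -23.5, 0.0, 0.0], [-36.0, -47.5, -90.0, -31.5, 0.0, 0.0], [-41.0, -59.5, -103.5, -39.0, 0.0, 0.0], [-46.0, -71.0, -117.5, -47.0, 0.0, 0.0], [-51.0, -83.0, -131.0, -55.0, 0.0, 0.0], [-51.0, -83.0, -131.0, -55.0, 0.0, 0.0]]
```

>>> send_rows([
  [0.0,0.0,-15.0,0.0,0.0,0.0],
  [-16.0,0.0,-35.0,0.0,0.0,0.0],
  [-21.0,-11.5,-49.0,-8.0,0.0,0.0],
  [-26.0,-23.5,-62.5,-15.5,0.0,0.0],
  [-31.0,-35.5,-76.5,-23.5,0.0,0.0],
  [-36.0,-47.5,-90.0,-31.5,0.0,0.0],
  [-41.0,-59.5,-103.5,-39.0,0.0,0.0],
  [-46.0,-71.0,-117.5,-47.0,0.0,0.0],
  [-51.0,-83.0,-131.0,-55.0,0.0,0.0],
  [-51.0,-83.0,-131.0,-55.0,0.0,0.0],
])

```text
clock: 11.95
tcp_pos: [0.5214, -0.144, 0.1103]
orientation: [0.619, -0.343, 0.619, 0.342]
wrist_force: [1.3, -0.1, -0.1]
finger_gap: 0.0101
```

```bash
python3 snap.py p5; python3 - <<'E'
from bez import *
B=bez((-90,-54),(-52,0),(-15,0),15)
s=(-110.7,-83.4,54.9)
W=lin((*s,110),(*s,59),4)+B+lin(B[-1],(20,0,0,59),9)+[(20,0,0,59)]
for i in (0,10,20): rows(W[i:i+10])
E
```

```text
[[-111.3  -83.9]] 0.1103002130036077 [ 1.25775134 -0.06181902 -0.14556927] 11.95
[[13.0, 0.0, 0.0, 0.0, 0.0, 0.0], [25.5, 0.0, 0.0, 0.0, 0.0, 0.0], [38.5, 0.0, 0.0, 0.0, 0.0, 0.0], [51.0, 0.0, 0.0, 0.0, 0.0, 0.0], [51.0, 0.0, 8.0, 0.0, 0.0, 0.0], [51.0, 0.5, 16.5, 2.0, 0.0, 0.0], [51.0, 1.0, 24.5, 4.0, 0.0, 0.0], [51.0, 1.5, 32.5, 6.5, 0.0, 0.0], [51.0, 1.5, 40.0, 8.5, 0.0, 0.0], [51.0, 2.0, 47.5, 11.5, 0.0, 0.0]]
[[0.0, 1.0, 7.0, 3.0, 0.0, 0.0], [0.0, 2.0, 13.5, 6.0, 0.0, 0.0], [0.0, 3.0, 19.5, 9.5, 0.0, 0.0], [0.0, 3.5, 26.0, 13.5, 0.0, 0.0], [0.0, 4.0, 32.0, 18.0, 0.0, 0.0], [0.0, 4.5, 37.5, 22.5, 0.0, 0.0], [0.0, 4.5, 43.5, 27.5, 0.0, 0.0], [0.0, 4.0, 49.0, 32.5, 0.0, 0.0], [0.0, 3.5, 55.0, 38.0, 0.0, 0.0], [0.0, 2.0, 60.5, 43.5, 0.0, 0.0]]
[[0.0, 0.0, 6.5, 0.0, 0.0, 0.0], [0.0, 0.0, 13.5, 0.0, 0.0, 0.0], [0.0, 0.0, 20.5, 0.0, 0.0, 0.0], [0.0, 0.0, 27.5, 0.0, 0.0, 0.0], [0.0, 0.0, 34.5, 0.0, 0.0, 0.0], [0.0, 0.0, 41.5, 0.0, 0.0, 0.0], [0.0, 0.0, 48.5, 0.0, 0.0, 0.0], [0.0, 0.0, 55.5, 0.0, 0.0, 0.0], [0.0, 0.0, 62.5, 0.0, 0.0, 0.0], [0.0, 0.0, 62.5, 0.0, 0.0, 0.0]]
```

View pics/p5.png

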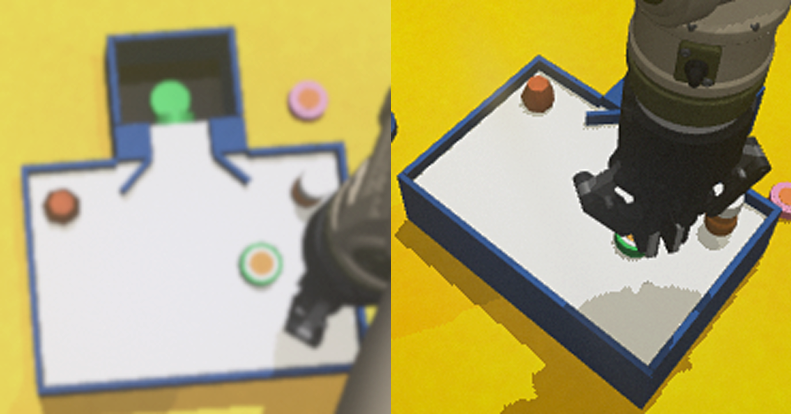

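```bash
python3 - <<'E'
import numpy as np,cv2
f=np.load("last_top.npz")["frame"][108:172,335:405]
cv2.imwrite("pics/slot2.png",cv2.convertScaleAbs(cv2.resize(f,None,fx=8,fy=8,interpolation=cv2.INTER_CUBIC),alpha=1.6))
E
```

```text
(no output)
```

View pics/slot2.png

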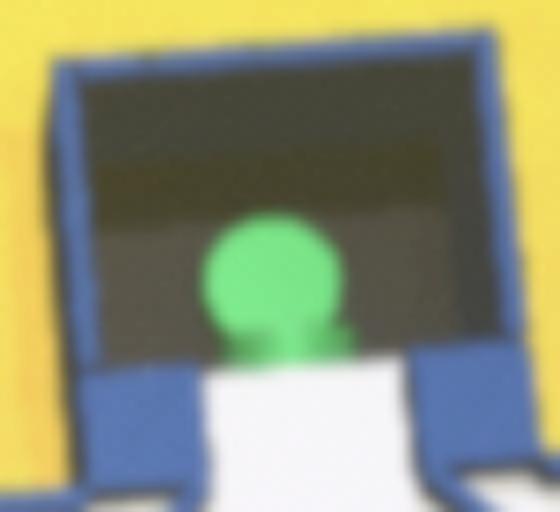

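```bash
python3 - <<'E'
from plan import *
d=dict(np.load("last_top.npz"))
for uv in [(369.1,143.4),(370.9,151.5)]:
  for z in (.017,.029,.045,.055): print(uv,z,(Ti(p,ray(d,uv,z))*1000).round(1))
# apparent diameter of round: 140/8 px
print(17.5/505.6*1000*(.885-.02))
E
```

```text
(369.1, 143.4) 0.017 [[63.8 -1.2]]
(369.1, 143.4) 0.029 [[60.2  0.3]]
(369.1, 143.4) 0.045 [[55.4  2.3]]
(369.1, 143.4) 0.055 [[52.4  3.6]]
(370.9, 151.5) 0.017 [[47.1 -3.1]]
(370.9, 151.5) 0.029 [[43.7 -1.6]]
(370.9, 151.5) 0.045 [[39.2  0.4]]
(370.9, 151.5) 0.055 [[36.3  1.7]]
29.93967563291139
```

Discs a and b are both in the slot, seen as the round green face at (369,143) and the second rim at (371,151). Disc c (brass spot) has not moved from (408,214). I'll push c now.

>>> send_rows([
  [13.0,0.0,0.0,0.0,0.0,0.0],
  [25.5,0.0,0.0,0.0,0.0,0.0],
  [38.5,0.0,0.0,0.0,0.0,0.0],
  [51.0,0.0,0.0,0.0,0.0,0.0],
  [51.0,0.0,8.0,0.0,0.0,0.0],
  [51.0,0.5,16.5,2.0,0.0,0.0],
  [51.0,1.0,24.5,4.0,0.0,0.0],
  [51.0,1.5,32.5,6.5,0.0,0.0],
  [51.0,1.5,40.0,8.5,0.0,0.0],
  [51.0,2.0,47.5,11.5,0.0,0.0],
])

```text
clock: 13.3
tcp_pos: [0.5461, -0.1015, 0.0593]
orientation: [0.65, -0.279, 0.649, 0.279]
wrist_force: [0.2, 0.6, -0.0]
finger_gap: 0.01
```

>>> send_rows([
  [0.0,1.0,7.0,3.0,0.0,0.0],
  [0.0,2.0,13.5,6.0,0.0,0.0],
  [0.0,3.0,19.5,9.5,0.0,0.0],
  [0.0,3.5,26.0,13.5,0.0,0.0],
  [0.0,4.0,32.0,18.0,0.0,0.0],
  [0.0,4.5,37.5,22.5,0.0,0.0],
  [0.0,4.5,43.5,27.5,0.0,0.0],
  [0.0,4.0,49.0,32.5,0.0,0.0],
  [0.0,3.5,55.0,38.0,0.0,0.0],
  [0.0,2.0,60.5,43.5,0.0,0.0],
])

```text
clock: 14.55
tcp_pos: [0.5861, -0.0561, 0.0592]
orientation: [0.707, -0.018, 0.707, 0.018]
wrist_force: [-0.3, 0.3, 0.4]
finger_gap: 0.0103
```

```bash
python3 snap.py p6; python3 - <<'E'
from workcell import viewer
import cv2
d=viewer.read_camera("wrist");cv2.imwrite("pics/w6.png",cv2.convertScaleAbs(d["frame"][150:400,120:520],alpha=1.5))
E
```

```text
[[-42.1   0.6]] 0.059193676145977786 [-0.3302629   0.26776642  0.44345589] 14.55
```

View pics/p6.png

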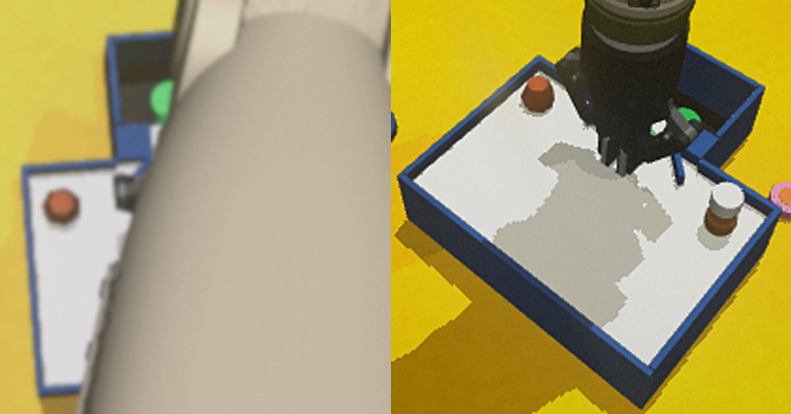

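View pics/w6.png

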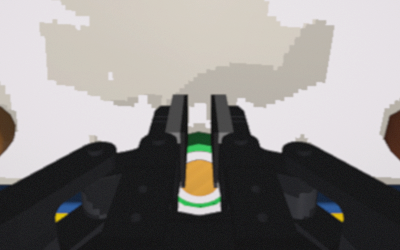

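Disc c (wrist crop (200,178)) is centred before the tips, the stone and jar have not moved, and the gate is clear. I'll push it through.

>>> send_rows([
  [0.0,0.0,6.5,0.0,0.0,0.0],
  [0.0,0.0,13.5,0.0,0.0,0.0],
  [0.0,0.0,20.5,0.0,0.0,0.0],
  [0.0,0.0,27.5,0.0,0.0,0.0],
  [0.0,0.0,34.5,0.0,0.0,0.0],
  [0.0,0.0,41.5,0.0,0.0,0.0],
  [0.0,0.0,48.5,0.0,0.0,0.0],
  [0.0,0.0,55.5,0.0,0.0,0.0],
  [0.0,0.0,62.5,0.0,0.0,0.0],
  [0.0,0.0,62.5,0.0,0.0,0.0],
])

```text
clock: 15.95
tcp_pos: [0.6485, -0.0534, 0.0588]
orientation: [0.707, -0.019, 0.707, 0.019]
wrist_force: [0.2, -0.2, 0.9]
finger_gap: 0.01
```

```bash
python3 - <<'E'
from plan import *
rows([(5,0,0,59),(-15,0,0,75)]+lin((-15,0,0,75),(-120,-160,0,180),7)+[(-120,-160,0,180)])
E
```

```text
[[0.0, 0.0, -15.0, 0.0, 0.0, 0.0], [-16.0, 0.0, -35.0, 0.0, 0.0, 0.0], [-31.0, -23.0, -50.0, 0.0, 0.0, 0.0], [-46.0, -45.5, -65.0, 0.0, 0.0, 0.0], [-61.0, -68.5, -80.0, 0.0, 0.0, 0.0], [-76.0, -91.5, -95.0, 0.0, 0.0, 0.0], [-91.0, -114.0, -110.0, 0.0, 0.0, 0.0], [-106.0, -137.0, -125.0, 0.0, 0.0, 0.0], [-121.0, -159.5, -140.0, 0.0, 0.0, 0.0], [-121.0, -159.5, -140.0, 0.0, 0.0, 0.0]]
```

>>> send_rows([
  [0.0,0.0,-15.0,0.0,0.0,0.0],
  [-16.0,0.0,-35.0,0.0,0.0,0.0],
  [-31.0,-23.0,-50.0,0.0,0.0,0.0],
  [-46.0,-45.5,-65.0,0.0,0.0,0.0],
  [-61.0,-68.5,-80.0,0.0,0.0,0.0],
  [-76.0,-91.5,-95.0,0.0,0.0,0.0],
  [-91.0,-114.0,-110.0,0.0,0.0,0.0],
  [-106.0,-137.0,-125.0,0.0,0.0,0.0],
  [-121.0,-159.5,-140.0,0.0,0.0,0.0],
  [-121.0,-159.5,-140.0,0.0,0.0,0.0],
])

```text
clock: 17.2
tcp_pos: [0.5165, -0.2218, 0.1812]
orientation: [0.708, -0.019, 0.706, 0.017]
wrist_force: [0.3, 0.5, 0.8]
finger_gap: 0.0099
```

```bash
python3 snap.py p7; python3 - <<'E'
import numpy as np,cv2
f=np.load("last_top.npz")["frame"][108:172,335:405];g=np.load("last_side.npz")["frame"]
a=cv2.resize(f,None,fx=6,fy=6,interpolation=cv2.INTER_CUBIC);b=cv2.resize(g[166:230,380:440],None,fx=6,fy=6,interpolation=cv2.INTER_CUBIC)
cv2.imwrite("pics/slot3.png",cv2.convertScaleAbs(np.hstack([a,b]),alpha=1.6))
E
```

```text
[[-120.3 -161.3]] 0.181187604575556 [0.27411896 0.4859898  0.80515996] 17.2
```

View pics/p7.png

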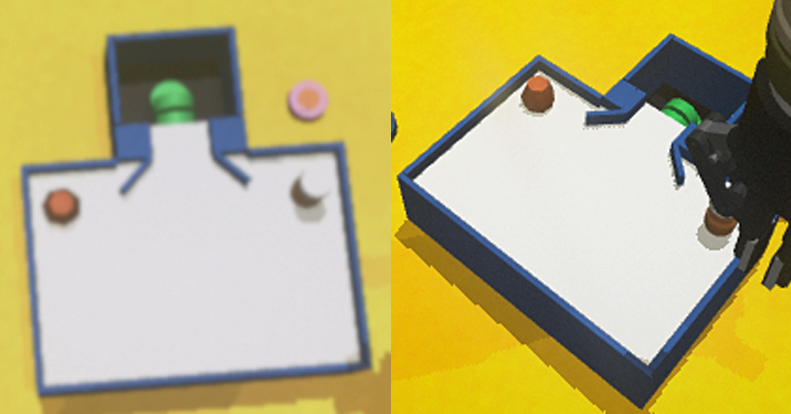

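View pics/slot3.png

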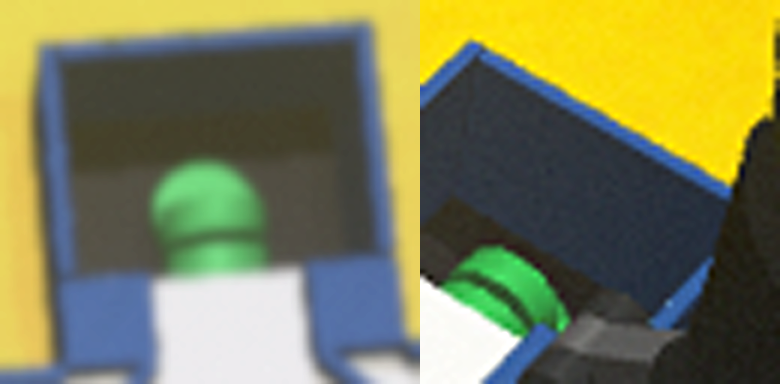

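>>> send_rows([
  [-10,-30,-10,0,0,0],
  [-20,-60,-20,0,0,0],
  [-30,-90,-30,0,0,0],
  [-40,-120,-40,0,0,0],
  [-50,-150,-50,0,0,0],
  [-50,-150,-50,0,0,0],
  [-50,-150,-50,0,0,0],
  [-50,-150,-50,0,0,0],
  [-50,-150,-50,0,0,0],
  [-50,-150,-50,0,0,0],
])

```text
clock: 18.55
tcp_pos: [0.475, -0.372, 0.2298]
orientation: [0.707, -0.019, 0.707, 0.019]
wrist_force: [-0.0, -0.0, -0.3]
finger_gap: 0.0098
```

```bash
python3 snap.py p8; python3 - <<'E'
from plan import *
d=dict(np.load("last_top.npz"));e=dict(np.load("last_side.npz"))
a=cv2.resize(d["frame"][118:166,342:402],None,fx=8,fy=8,interpolation=cv2.INTER_CUBIC);b=cv2.resize(e["frame"][190:238,380:430],None,fx=8,fy=8,interpolation=cv2.INTER_CUBIC)
cv2.imwrite("pics/slot4.png",cv2.convertScaleAbs(np.hstack([a[:,:400],b]),alpha=1.9))
E
```

```text
[[-169.7 -309.1]] 0.22977817168353792 [-0.03641553 -0.00527105 -0.29808919] 18.55
```

View pics/slot4.png

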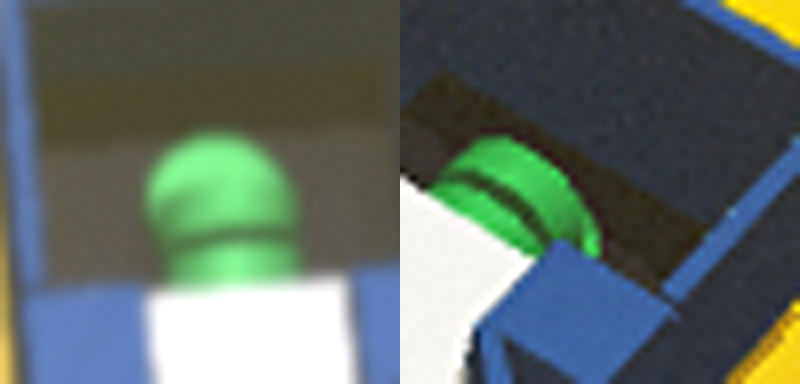

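View pics/p8.png

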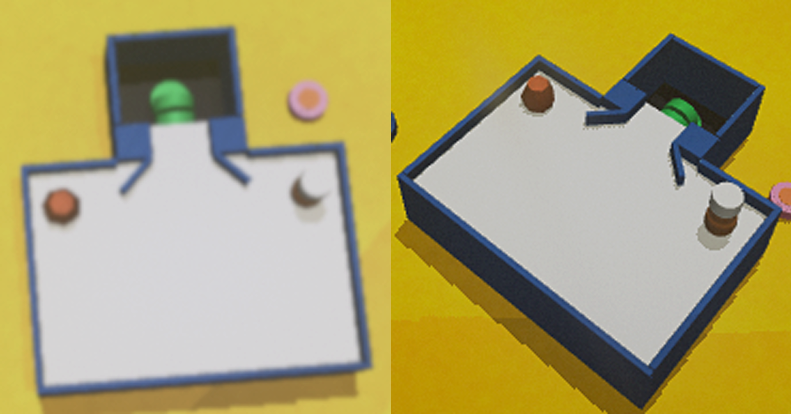

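```bash
python3 - <<'E'
from plan import *
d=dict(np.load("wrist1.npz"));R=cv2.Rodrigues(d["rvec"])[0];c=-R.T@np.ravel(d["tvec"]);print("cam",c,"tray",Ti(p,c),"fwd",R[2],"down",R[1])
t=dict(np.load("last_top.npz"));s=dict(np.load("last_side.npz"))
for z in (.015,.025,.035,.045,.055): print(z,(Ti(p,ray(t,(370.1,147.6),z))*1000).round(1),[(Ti(p,ray(s,uv,z))*1000).round(1).tolist() for uv in [(385.5,212),(391.3,213.1),(397,219)]])
E
```

```text
cam [ 0.4402837  -0.06770644  0.25298074] tray [[-0.18833619 -0.00337594]] fwd [ 0.27075781  0.01404698 -0.96254501] down [0.96118208 0.05120569 0.2711217 ]
0.015 [[55.7 -2.6]] [[[67.6, 22.5]], [[72.4, 13.0]], [[67.8, -2.7]]]
0.025 [[52.8 -1.3]] [[[60.2, 18.7]], [[64.9, 9.3]], [[60.4, -6.2]]]
0.035 [[49.9 -0.1]] [[[52.8, 14.8]], [[57.5, 5.6]], [[53.0, -9.6]]]
0.045 [[47.   1.2]] [[[45.5, 10.9]], [[50.0, 1.8]], [[45.6, -13.1]]]
0.055 [[44.1  2.4]] [[[38.1, 7.0]], [[42.5, -1.9]], [[38.2, -16.6]]]
```

```bash
python3 - <<'E'
from plan import *
t0,R0=cmd();t0=t0+R0.apply([-.05,-.15,-.05]);json.dump(dict(t=t0.tolist(),q=R0.as_quat().tolist()),open("cmd.json","w"))
s=(*(Ti(p,t0)[0]*1000),0,t0[2]*1000);print(s)
rows(lin(s,(58,30,90,150),9)+[(58,30,90,150)])
E
```

```text
(np.float64(-169.82970647337453), np.float64(-309.89012746352284), 0, np.float64(229.71499166234872))
[[9.0, 37.5, 25.5, -10.0, 0.0, 0.0], [18.0, 75.5, 50.5, -20.0, 0.0, 0.0], [26.5, 113.0, 76.0, -30.0, 0.0, 0.0], [35.5, 151.0, 101.5, -40.0, 0.0, 0.0], [44.5, 188.5, 127.0, -50.0, 0.0, 0.0], [53.5, 226.5, 152.0, -60.0, 0.0, 0.0], [62.5, 264.0, 177.5, -70.0, 0.0, 0.0], [71.5, 302.0, 203.0, -80.0, 0.0, 0.0], [80.0, 339.5, 228.0, -90.0, 0.0, 0.0], [80.0, 339.5, 228.0, -90.0, 0.0, 0.0]]
```

>>> send_rows([
  [9.0,37.5,25.5,-10.0,0.0,0.0],
  [18.0,75.5,50.5,-20.0,0.0,0.0],
  [26.5,113.0,76.0,-30.0,0.0,0.0],
  [35.5,151.0,101.5,-40.0,0.0,0.0],
  [44.5,188.5,127.0,-50.0,0.0,0.0],
  [53.5,226.5,152.0,-60.0,0.0,0.0],
  [62.5,264.0,177.5,-70.0,0.0,0.0],
  [71.5,302.0,203.0,-80.0,0.0,0.0],
  [80.0,339.5,228.0,-90.0,0.0,0.0],
  [80.0,339.5,228.0,-90.0,0.0,0.0],
])

```text
clock: 19.9
tcp_pos: [0.6848, -0.0181, 0.1483]
orientation: [0.485, -0.514, 0.485, 0.515]
wrist_force: [1.0, -1.2, -0.8]
finger_gap: 0.01
```

```bash
python3 - <<'E'
from workcell import viewer
import cv2,numpy as np
d=viewer.read_camera("wrist");np.savez("w9.npz",**d);cv2.imwrite("pics/w9.png",cv2.convertScaleAbs(d["frame"],alpha=1.6))
E
```

```text
(no output)
```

View pics/w9.png

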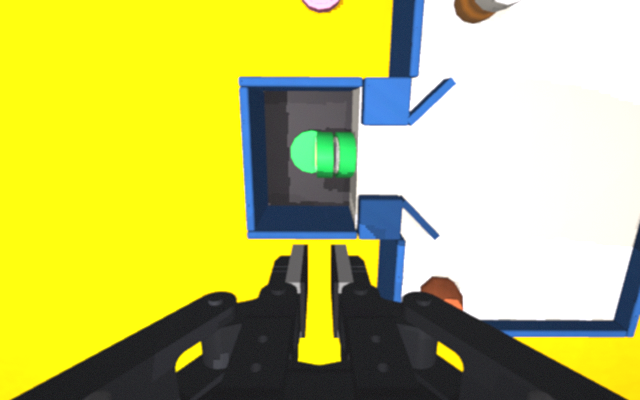

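The wrist view settles it. Disc a lies flat on the slot floor at (308,152). Discs c and b stand on edge beside it, at (325,153) and (346,153), against the near wall. All three are below deck level, and the gate and deck are empty. I'll check that nothing is moving and the lens has stayed put, then hand in.

```bash
python3 - <<'E'
from workcell import viewer,get_state,job
import cv2,numpy as np
d=viewer.read_camera("wrist")["frame"];a=np.load("w9.npz")["frame"]
print("slot diff",np.abs(d[80:235,240:360].astype(int)-a[80:235,240:360]).mean())
s0=np.load("side0.npz")["frame"].astype(int);s1=np.load("last_side.npz")["frame"].astype(int)
for n,(u,v,w) in dict(lens=(229,221,18),stone=(318,204,10),jar=(417,264,14)).items(): print(n,np.abs(s0-s1)[v-w:v+w,u-w:u+w].mean())
s=get_state();print(s["clock"],s["wrist_force"],np.abs(s["qvel"]).max())
print(job.hand_in())
E
```

```text
slot diff 7.334193548387097
lens 1.6599794238683128
stone 1.3083333333333333
jar 1.3282312925170068
20.0 [-0.30280355 -0.17783165 -0.11621099] 0.027319391213446623
the job is handed in; nothing more can be done
None
```

All three green discs are in the slot, and I handed the job in at about 20 s of the 61 s allowed. I pushed them through the gate one at a time with the fingertips nearly closed (10 mm gap): copper first, then steel, then brass. Each disc was in the slot before the next was moved, and none was lifted.

- **Discs:** the last wrist picture shows the copper disc flat on the slot floor, upside down. The steel and brass discs stand on edge beside it against the near wall. By my estimate their tops are at about 45–50 mm, below the deck at 55 mm, and the deck and gate are empty.
- **Stone, jar and lens:** side pictures from the start and from after the last push match to within image noise at all three. The gripper was clear of everything at hand-in.
- **Check that disagreed:** two wrist pictures of the slot taken 0.05 s apart differed by 7.3 grey levels on average. I put that down to the arm, which carries the camera, still settling (joint speed 0.03 rad/s). I did not rule out a small movement of the discs.

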